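# Fish the sink strainer out from under the draining rack

### The arm

A 7-joint arm with a two-finger parallel gripper is mounted at the origin on a cart in front of the work surface, level with it; the furniture and walls round the work are solid. World frame = base frame: x ahead of the robot, y to its left, z up, the work surface at z = 0. Lengths are in m, angles in rad, forces in N, time in s.
With the tool pointing down it reaches from about 0.4 to 0.85 m from the base axis. Payload 4.5 kg.
Tool frame: the origin (TCP) lies midway between the tips of the shut fingers; the grasp point (between the pads) lies 19 mm behind it; z points along the fingers, y is the direction in which the jaws open and shut (so a half turn about z gives the same grasp; the last joint's range is limited). The gripper opens to 88 mm and grips with 3 to 60 N. Pads are 18 mm wide; open, the fingers measure 123 mm over their backs; the gripper's body (75 mm by 187 mm) begins 45 mm behind the grasp point.
Start: joints at [-1.264, 0.689, -0.195, 1.565, 0.157, 0.902, -0.215], TCP at [0.168, 0.602, 0.239] pointing down, gripper open.
Joint ranges: [-3.01, 3.01], [-0.46, 2.08], [-1.47, 1.51], [0.13, 2.56], [-1, 4.14], [0.04, 2.09], [-2.66, 2.66]. Speed limits (rad/s): [2.57, 2.57, 3.14, 3.14, 3.14, 3.14, 3.14].

### API

Orientations are given as a unit quaternion [x, y, z, w].
In Python, from plant import r gives the robot as it stands. The module is installed in compiled form; this text tells all that it offers.
- The arm moves only by the tool carry_out, never from a script. Its argument "commands" is a list of rows, each a list of 6 numbers: the shift along the tool's x, y, z in m, then the turn, a rotation vector about the tool's x, y, z in degrees. In form: [[dx, dy, dz, wx, wy, wz], ...]. A call has 1 to 12 rows; each row is the pose to reach, as a shift and turn from the pose commanded when the call began, along the tool's axes at that moment; what a row does not reach only later rows make up. A row lasts 1/10 s, in which the tool goes at most 50 mm and 8.59 degrees, less where a joint would pass 70% of its speed; a pose out of reach is approached as far as the arm can. A call with a gripper value outside its range is refused whole. "fingers" is the closure in counts, from 0 (fully open) to 255 (shut), set as the call begins (left out, the last holds). The fingers move at their own pace and stop on an object; "grip_force" is the grip in N (left out, the last holds). Time passes only in rows, so rows that repeat a pose let the fingers close. It gives the time, the measured TCP pose, the force and the opening at its end, in the units of the state.
- r.get_state(): the state, without advancing time (a new reading comes with each control period).
- r.snapshot(name): name is "scene" or "top" or "wrist"; returns a dict with "img" (480x640x3 uint8, blue, green, red), "intrinsics" (3x3 intrinsics, pixels), "extrinsics" (4x4, takes a point from camera to world coordinates); the wrist camera has in their place "tool_from_camera" (4x4, takes a point from camera to tool coordinates, whose origin is the TCP and whose axes are the flange's). Camera axes: x right, y down, z forward; pixel columns grow to the right and rows downward; lengths in m; the calibration is good to about 2 mm. A picture is of the moment at which its call begins: read the wrist's pose just before it. There is no depth.
- r.finish_job(): hands the job in, once; it reports no verdict.
Trained networks look in a picture, given as the dict that the camera call returned (one of the last four; its "shot" number tells which), for a name from the list of things; names that differ only in an ending like _2 or _b are one class to them, and where a whole thing is asked for, a point or a joint stands for the part that bears it (a point fixed in the world has none). Each returns a list of dicts, best first, with "p" (0 to 1); they miss things now and then, are a little off and sometimes report something else, mostly with a low value. They report only what shows in the picture. A call takes as long as a camera call.
- r.spot_in(picture, label): "xyz" ([x, y, z] in m, in world coordinates, good to about 4 mm: the middle of the surface that is visible of it).
- r.spot_point(picture, label): "xyz" ([x, y, z] in m, in world coordinates, good to about 4 mm: a listed point, or the origin of a listed thing).
The state is a dict: "clock": time; "q": joint angles; "qd": joint speeds; "joint_torque": joint torques, N m; "tool_pos": TCP position; "eef_rot": TCP orientation; "contact_force": force on the tool from outside, world axes, zero at the start; "moment": the same for the moment, N m; "opening": opening from 0.0 (shut) to 1.0 (fully open).
Only numpy, scipy, OpenCV 4.12 (cv2) and the standard library are available. Lean on these libraries where they do the work, as an engineer would, in place of code of your own. Each camera call takes 0.05 s, during which the arm holds its last target.

### The job

The sink's basket strainer has slid under the wire draining rack, where a hand does not fit. Take the wooden-handled oven-rack hook, fish the strainer out from under the front of the rack with it and lay the hook down flat; then lift the strainer by its knob and set it, knob up, wholly on the steel draining board to the left. Do not bang into the rack, and leave the lemon, the tin and the mug where they are.

Things in the scene. Friction and masses are not known exactly. Their poses are not given: they have to be found in the camera images.
- rack: Steel wire draining rack, fixed, 190 mm deep (its x), 250 mm long (its y). Origin: centre of its footprint on the worktop; x points to the wall behind, y along the worktop to the left, z up. The wire deck, 64 mm up, leaves a gap 57 mm high. On it, fixed: two plates on edge (y = 45 to 100 mm, to 235 mm up) and an upturned mug (y below 0, to 160 mm up), all behind x = -85 mm.
- rack_front (a point): Point on the worktop straight below the middle of the rack's front edge (x = -95, y = 0, z = 0 mm in the rack's frame, same axes). The gap under the deck is open from here over y = -118 to 118 mm; low rails close the rack's two sides.
- hook: Oven-rack hook, 0.14 kg, lying flat at the start. Brown wooden handle 120 mm long (x = -60 to 60 mm), 22 mm wide, 26 mm high, then a steel rod 8 mm thick along +x to a J bend, 241 mm from the origin. Origin: centre of the handle's underside; z up. From x = 105 mm on the rod's centre line is 8 mm above the underside. Centre of mass near x = 45 mm.
- hook_bend (a point): Where the centre of the strainer's knob sits in the J bend when pulled: x = 226.5, y = 24, z = 8 mm in the hook's frame, at the height of the rod's centre line. The J bends from the rod (y = 0) to the +y side and comes back to a black ball tip, 16 mm across, at x = 209, y = 48 mm; its mouth faces the handle and is 36 mm wide inside (y = 4 to 40 mm).
- strainer: Round steel sink strainer with a black centre knob, 0.06 kg, loose. Disc 80 mm across and 7 mm high; the knob on its centre is 14 mm across and reaches up to 24 mm above the underside. Origin: centre of its underside; z up. At the start it lies knob up on the worktop, wholly under the rack.
- board_edge (a point): Fixed point midway along the near edge of the stainless draining board, at the height of its surface (3 mm above the worktop). x points along the edge to the wall, y onto the board (left along the worktop), z up. The board reaches from x = -240 to 240 and y = 0 to 390 mm; its part at x = -200 to 0, y = 0 to 110 mm is empty.
- lemon: Yellow lemon, 78 x 55 x 56 mm, at the right-hand end of the worktop; bystander. Origin: centre of its underside.
- tin: Small food tin, 75 mm across, 58 mm high, at the right-hand end of the worktop; bystander. Origin: centre of its underside.
- mug: White mug, 92 x 127 x 95 mm, standing farther back on the draining board; bystander. Origin: centre of its underside.

How it is judged:
On the way:
1. the hook, in contact with the strainer, has drawn it forward until its knob is out in front of the rack's front edge (x of strainer in the frame of rack below -0.095 m and contact force between hook and strainer above 0.03 N).
At the end, for the whole second after the job is handed in: The strainer rests on the draining board, knob up (within 0.15 rad), its centre at least 35 mm in from the board's near edge and within the board, its underside within 8 mm of the board's surface; the hook lies flat (within 0.15 rad, handle's underside less than 12 mm up). Both are at rest (y of strainer in the frame of board_edge between 0.035 and 0.36 m and x of strainer in the frame of board_edge between -0.21 and 0.21 m and z of strainer in the frame of board_edge between -0.006 and 0.008 m and angle between each of strainer, hook's own z axis and vertical below 0.15 rad and linear speed of each of strainer, hook below 0.03 m/s and height (world z) of hook between -0.01 and 0.012 m); the robot touches nothing.
It fails at once if the rack is rammed by hook, fingers or arm with more than 20 N (contact force between any of hook, the fingers, the arm and rack above 20 N).
It fails at once if the lemon, the tin or the mug is moved by more than 30 mm (distance of any of lemon, tin, mug from where it was at the start of the episode above 0.03 m).
It also fails if it takes over 58 s, if anything falls off the work surface, if the arm or the gripper's body presses on something with over 40 N, if the wrist force passes 120 N, or if a joint passes its speed limit or range.

## Working session

There is one attempt and no reset: what is moved stays moved. The work goes in short steps, Python scripts to look and compute and a tool call to move; the robot and the scene stay as the last step left them, time stands still between calls to the robot, and variables do not carry over. Pictures are saved under pics/ and viewed, and the job is handed in when it is done.

Besides the shell and the picture viewer there is one more tool, called after "Call:" in YAML: its name, and indented under it one key for each argument. carry_out: Moves the arm, as the interface text tells. Its arguments: {"type":"object","properties":{"commands":{"type":"array","items":{"type":"array","items":{"type":"number"}}},"fingers":{"type":"number"},"grip_force":{"type":"number"}},"required":["commands"]}

```bash
mkdir -p pics; cat > h.py <<'E'
import numpy as np,cv2
from plant import r
def save(p,n): cv2.imwrite('pics/%s.png'%n,p['img'])
def proj(p,X):
    T=np.linalg.inv(p['extrinsics']);c=T[:3,:3]@np.array(X)+T[:3,3];u=p['intrinsics']@c;return u[:2]/u[2]
def ray(p,u,v,z):
    d=p['extrinsics'][:3,:3]@np.linalg.inv(p['intrinsics'])@np.array([u,v,1.]);o=p['extrinsics'][:3,3]
    return o+d*(z-o[2])/d[2]
E
python3 - <<'E'
from h import *
s=r.get_state();print({k:np.round(v,3) for k,v in s.items()})
for n in ['scene','top']:
    p=r.snapshot(n);save(p,n+'0')
    print(n,np.round(p['extrinsics'],3).tolist())
    for l in ['rack','rack_front','hook','hook_bend','strainer','board_edge','lemon','tin','mug']:
        print(l,[(np.round(d['xyz'],3).tolist(),round(d['p'],2)) for d in r.spot_point(p,l)[:2]], [(np.round(d['xyz'],3).tolist(),round(d['p'],2)) for d in r.spot_in(p,l)[:2]])
E
```

```text
{'clock': np.float64(0.0), 'q': array([-1.264,  0.69 , -0.195,  1.566,  0.157,  0.902, -0.215]), 'qd': array([ 0.001,  0.   ,  0.   , -0.001, -0.002, -0.   ,  0.001]), 'joint_torque': array([-0.0000e+00, -5.2757e+01, -1.2670e+00, -1.5343e+01, -5.3000e-02,
        7.0000e-03,  0.0000e+00]), 'tool_pos': array([0.168, 0.601, 0.238]), 'eef_rot': array([ 0.136,  0.991, -0.001, -0.   ]), 'contact_force': array([ 0.488, -0.46 , -0.318]), 'moment': array([-0.035, -0.085, -0.004]), 'opening': np.float64(0.997)}
scene [[0.667, -0.405, 0.626, 0.04], [-0.745, -0.346, 0.57, -0.362], [-0.014, -0.846, -0.533, 0.498], [0.0, 0.0, 0.0, 1.0]]
rack [([0.654, -0.018, 0.004], 0.85)] [([0.652, -0.016, 0.126], 0.69)]
rack_front [] [([0.654, -0.022, 0.122], 0.66)]
hook [([0.479, 0.253, 0.002], 0.64)] [([0.483, 0.202, 0.012], 0.61)]
hook_bend [([0.535, 0.031, 0.007], 0.79)] [([0.485, 0.197, 0.013], 0.78)]
strainer [([0.671, -0.034, -0.002], 0.73)] [([0.653, -0.035, 0.005], 0.58)]Traceback (most recent call last):
  File "<stdin>", line 7, in <module>
ValueError: it knows: hook, hook_bend, lemon, mug, rack, rack_front, strainer, tin
```

```bash
python3 - <<'E'
from h import *
for n in ['scene','top']:
    p=r.snapshot(n);save(p,n+'1')
    print(n,np.round(p['extrinsics'],3).tolist())
    for l in ['rack','rack_front','hook','hook_bend','strainer','lemon','tin','mug']:
        print(l,[(np.round(d['xyz'],3).tolist(),round(d['p'],2)) for d in r.spot_point(p,l)[:2]])
E
```

```text
scene [[0.667, -0.405, 0.626, 0.04], [-0.745, -0.346, 0.57, -0.362], [-0.014, -0.846, -0.533, 0.498], [0.0, 0.0, 0.0, 1.0]]
rack [([0.654, -0.018, 0.0], 0.78)]
rack_front []
hook [([0.477, 0.255, -0.001], 0.79)]
hook_bend [([0.537, 0.031, 0.005], 0.72)]
strainer [([0.67, -0.036, -0.003], 0.47)]
lemon [([0.471, -0.091, -0.005], 0.96)]
tin [([0.393, -0.033, -0.002], 0.64)]
mug [([0.671, -0.036, -0.003], 0.72), ([0.755, 0.224, 0.002], 0.7)]
top [[-0.022, -0.996, 0.088, 0.498], [-1.0, 0.022, 0.004, 0.096], [-0.006, -0.088, -0.996, 0.907], [0.0, 0.0, 0.0, 1.0]]
rack [([0.652, -0.021, -0.002], 0.93)]
rack_front []
hook [([0.475, 0.247, -0.0], 0.65)]
hook_bend [([0.537, 0.028, 0.009], 0.68)]
strainer [([0.672, -0.03, 0.001], 0.68)]
lemon [([0.469, -0.095, 0.004], 0.96)]
tin [([0.39, -0.022, -0.001], 0.65)]
mug [([0.755, 0.218, 0.002], 0.72)]
```

View pics/scene0.png

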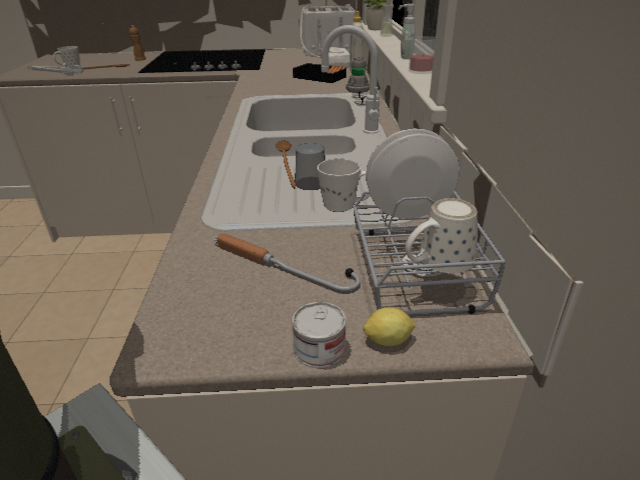

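View pics/top1.png

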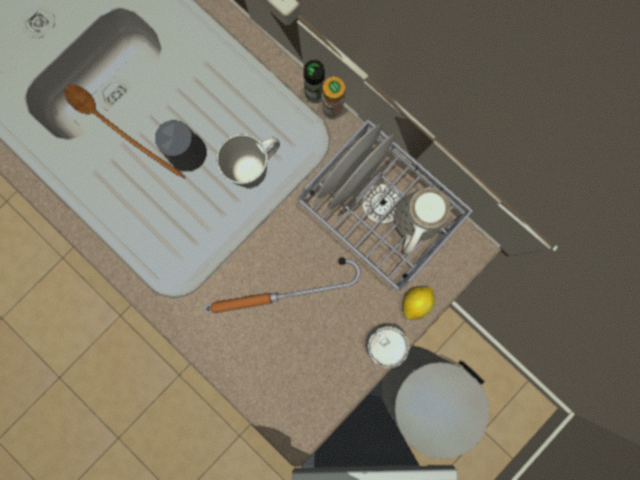

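```bash
python3 - <<'E'
import cv2
a=cv2.imread('pics/top1.png');
cv2.imwrite('pics/z1.png',cv2.resize(a[100:310,280:500],None,fx=3,fy=2.8,interpolation=cv2.INTER_CUBIC)[:600])
cv2.imwrite('pics/z2.png',cv2.resize(a[110:320,100:380],None,fx=2.8,fy=2.8,interpolation=cv2.INTER_CUBIC)[:600])
E
```

```text
(no output)
```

View pics/z1.png

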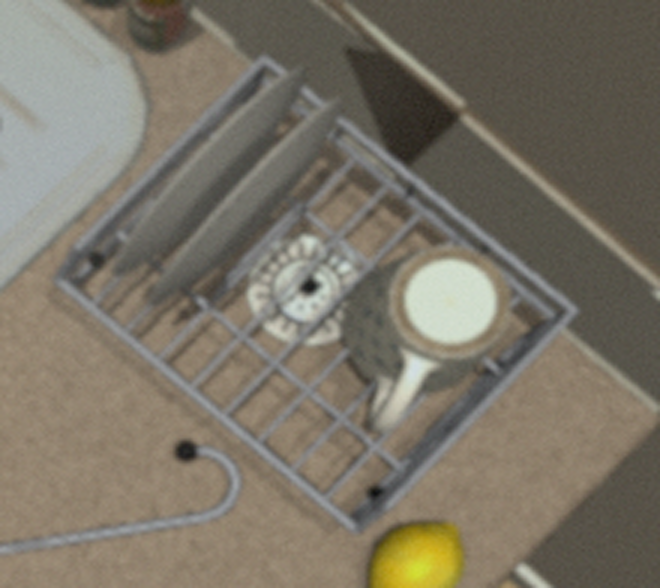

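View pics/z2.png

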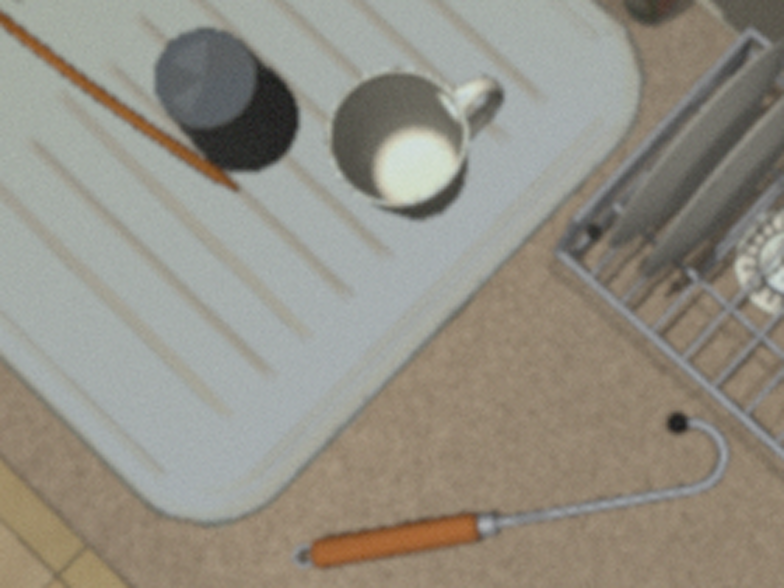

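```bash
python3 - <<'E'
from h import *
p=r.snapshot('top')
f1=lambda x,y:(280+x/3,100+y/2.8)
f2=lambda x,y:(100+x/2.8,110+y/2.8)
C=[(62,278),(357,525),(575,310),(265,60)]
for z in (0.064,0.1,0.12):
    P=[ray(p,*f1(*c),z)[:2] for c in C];P=np.array(P)
    print(z,np.round(P,3).tolist(),[round(np.linalg.norm(P[i]-P[(i+1)%4]),3) for i in range(4)],P.mean(0).round(3), [round(np.degrees(np.arctan2(*(P[(i+1)%4]-P[i])[::-1])),1) for i in range(4)])
print('knob',ray(p,*f1(310,287),0.024)[:2])
for n,c,z in [('edgeB',(590,200),.003),('edgeA',(300,470),.003),('farcornerleft',(0,358),.003),('leftB',(130,490),.003),('ball',(677,422),.008),('ferr',(485,525),.012),('hend',(312,553),.013),('rod2',(690,490),.008)]:
    print(n,ray(p,*f2(*c),z)[:2].round(4), 'hookbend_px' )
E
```

```text
0.064 [[0.672, 0.128], [0.502, -0.051], [0.643, -0.193], [0.82, -0.004]] [np.float64(0.247), np.float64(0.2), np.float64(0.259), np.float64(0.199)] [ 0.659 -0.03 ] [np.float64(-133.5), np.float64(-45.2), np.float64(46.7), np.float64(138.2)]
0.1 [[0.665, 0.127], [0.502, -0.045], [0.637, -0.18], [0.806, -0.0]] [np.float64(0.236), np.float64(0.191), np.float64(0.248), np.float64(0.19)] [ 0.652 -0.025] [np.float64(-133.5), np.float64(-45.2), np.float64(46.7), np.float64(138.2)]
0.12 [[0.66, 0.126], [0.502, -0.041], [0.633, -0.174], [0.799, 0.002]] [np.float64(0.23), np.float64(0.186), np.float64(0.242), np.float64(0.185)] [ 0.649 -0.022] [np.float64(-133.5), np.float64(-45.2), np.float64(46.7), np.float64(138.2)]
knob [ 0.67009439 -0.03343599]
edgeB [0.7209 0.1093] hookbend_px
edgeA [0.5299 0.3199] hookbend_px
farcornerleft [0.6151 0.5359] hookbend_px
leftB [0.5184 0.4411] hookbend_px
ball [0.5579 0.0507] hookbend_px
ferr [0.4882 0.1876] hookbend_px
hend [0.4713 0.309 ] hookbend_px
rod2 [0.5096 0.0428] hookbend_px
```

```bash
cat >> h.py <<'E'
from scipy.spatial.transform import Rotation as Ro
def rel(x,y,z,jaw,pos=None,rot=None):
    """jaw = world angle (deg) of tool y axis; tool straight down. pos/rot: commanded"""
    s=r.get_state();pos=s['tool_pos'] if pos is None else np.array(pos);R=Ro.from_quat(s['eef_rot'] if rot is None else rot)
    a=np.radians(jaw);ty=np.array([np.cos(a),np.sin(a),0]);tz=np.array([0,0,-1.]);M=np.c_[np.cross(ty,tz),ty,tz]
    d=R.inv().apply(np.array([x,y,z])-pos);w=(R.inv()*Ro.from_matrix(M)).as_rotvec(degrees=True)
    return np.round(d,4).tolist(),np.round(w,2).tolist()
def look(n,name,labels):
    p=r.snapshot(n);save(p,name)
    for l in labels: print(n,l,[(np.round(d['xyz'],3).tolist(),round(d['p'],2)) for d in r.spot_point(p,l)[:2]])
    return p
E
python3 - <<'E'
from h import *
print(rel(.482,.22,.10,9))
E
```

```text
([-0.4049, -0.2833, 0.1387], [0.0, -0.0, 65.37])
```

Call:
carry_out:
  commands:
    - [-0.03,-0.021,0.01,0,0,5]
    - [-0.065,-0.045,0.022,0,0,10.5]
    - [-0.1,-0.07,0.034,0,0,16]
    - [-0.135,-0.095,0.046,0,0,22]
    - [-0.17,-0.12,0.058,0,0,28]
    - [-0.21,-0.147,0.07,0,0,34]
    - [-0.245,-0.172,0.083,0,0,40]
    - [-0.28,-0.196,0.095,0,0,46]
    - [-0.315,-0.22,0.107,0,0,51]
    - [-0.35,-0.245,0.12,0,0,56]
    - [-0.385,-0.269,0.132,0,0,61]
    - [-0.405,-0.283,0.139,0,0,65.4]
  fingers: 0

```text
clock: 2.75
tool_pos: [0.4845, 0.2165, 0.099]
eef_rot: [0.653, 0.758, -0.0, 0.001]
contact_force: [0.5, 0.2, -0.2]
opening: 1.0
```

```bash
python3 - <<'E'
from h import *
s=r.get_state();print(s['clock'],s['tool_pos'],s['eef_rot'],s['q'])
p=look('wrist','w1',['hook','hook_bend','strainer'])
print(p['tool_from_camera'].round(3).tolist())
T=np.eye(4);T[:3,:3]=Ro.from_quat(s['eef_rot']).as_matrix();T[:3,3]=s['tool_pos'];p['extrinsics']=T@p['tool_from_camera']
np.savez('w1.npz',e=p['extrinsics'],k=p['intrinsics'])
print(rel(.482,.22,.005,9))
for yaw in (-80,-81,-82):
  a=np.radians(yaw);c=np.array([.477,.25])
  print(yaw,[proj(p,[*(c+np.array([[np.cos(a),-np.sin(a)],[np.sin(a),np.cos(a)]])@np.array(q)),z]).round() for q,z in (((-60,0),.013),((0,0),.026),((60,0),.013),((209,48),.008))] if 0 else [proj(p,[*(c+np.array([[np.cos(a),-np.sin(a)],[np.sin(a),np.cos(a)]])@(np.array(q)/1000)),z]).round() for q,z in (((-60,0),.013),((0,0),.026),((60,0),.013),((209,48),.008))])
E
```

```text
2.75 [0.48450719 0.2165253  0.09904793] [ 6.52563986e-01  7.57732924e-01 -3.28934805e-04  9.75508390e-04] [-0.52164812  0.78775775  0.02201395  1.97001299 -0.03615003  0.38411142
 -0.32373154]
wrist hook [([0.478, 0.248, -0.0], 0.85)]
wrist hook_bend [([0.534, 0.034, 0.008], 0.8)]
wrist strainer []
[[0.001, -0.947, -0.321, 0.084], [1.0, 0.0, 0.001, 0.0], [-0.001, -0.321, 0.947, -0.146], [0.0, 0.0, 0.0, 1.0]]
([-0.0006, -0.0002, 0.0947], [-0.01, -0.04, -0.01])
-80 [array([315., 102.]), array([317., 203.]), array([320., 280.]), array([380., 432.])]
-81 [array([316., 102.]), array([317., 203.]), array([319., 280.]), array([375., 433.])]
-82 [array([318., 102.]), array([317., 203.]), array([317., 280.]), array([371., 433.])]
```

View pics/w1.png

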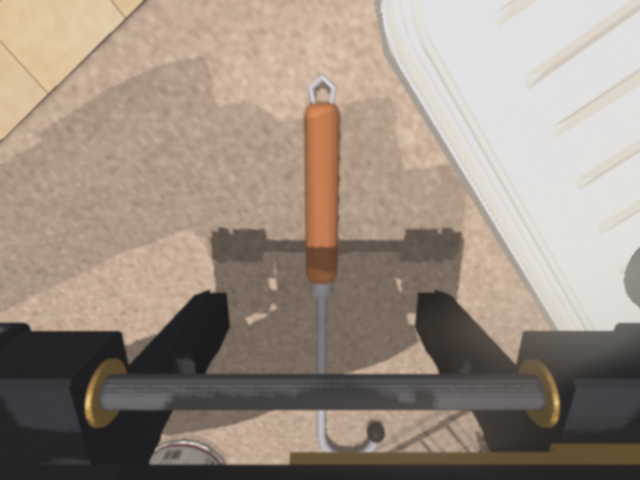

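Call:
carry_out:
  commands:
    - [0,0.001,0.02,0,0,0]
    - [0,0.001,0.04,0,0,0]
    - [0,0.001,0.06,0,0,0]
    - [0,0.001,0.08,0,0,0]
    - [0,0.001,0.09,0,0,0]
    - [0,0.001,0.095,0,0,0]
    - [0,0.001,0.095,0,0,0]

```text
clock: 3.65
tool_pos: [0.4827, 0.2213, 0.0047]
eef_rot: [0.649, 0.761, 0.0, -0.0]
contact_force: [-0.4, 0.2, -0.1]
opening: 1.004
```

Call:
carry_out:
  commands:
    - [0,0,0,0,0,0]
    - [0,0,0,0,0,0]
    - [0,0,0,0,0,0]
    - [0,0,0,0,0,0]
    - [0,0,0,0,0,0]
    - [0,0,0,0,0,0]
    - [0,0,0,0,0,0]
    - [0,0,0,0,0,0]
  fingers: 255
  grip_force: 40

```text
clock: 4.45
tool_pos: [0.4831, 0.2204, 0.0047]
eef_rot: [0.65, 0.76, -0.0, -0.0]
contact_force: [-0.8, 1.0, 0.0]
opening: 0.301
```

Call:
carry_out:
  commands:
    - [0,0,-0.005,0,0,0]
    - [0,0,-0.015,0,0,0]
    - [0,0,-0.025,0,0,0]
    - [0,0,-0.03,0,0,0]
    - [0,0,-0.03,0,0,0]

```text
clock: 4.95
tool_pos: [0.4838, 0.2207, 0.0359]
eef_rot: [0.65, 0.76, 0.001, 0.0]
contact_force: [0.1, 0.3, -1.1]
opening: 0.246
```

```bash
python3 - <<'E'
from h import *
s=r.get_state();print(s['clock'],s['tool_pos'],s['eef_rot'],s['contact_force'],s['moment'],s['opening'])
look('wrist','w2',['hook','hook_bend'])
look('top','t2',['hook','hook_bend','strainer'])
look('scene','s2',['hook','hook_bend','strainer'])
print(rel(.42,.22,.035,9)); print(rel(.42,.22,.035,46.6))
E
```

```text
4.95 [0.48377114 0.2207344  0.03587912] [6.49644560e-01 7.60237409e-01 9.46547617e-04 3.62133367e-04] [ 0.06218684  0.31165981 -1.13639095] [-0.00776994  0.06985105 -0.01516123] 0.24625387290813072
wrist hook []
wrist hook_bend []
top hook [([0.668, -0.032, -0.003], 0.7)]
top hook_bend [([0.535, 0.025, 0.04], 0.65)]
top strainer [([0.672, -0.028, -0.002], 0.89)]
scene hook [([0.478, 0.255, 0.028], 0.63)]
scene hook_bend [([0.537, 0.033, 0.033], 0.77)]
scene strainer [([0.67, -0.036, -0.002], 0.68)]
([0.0094, -0.0623, -0.0004], [-0.02, 0.0, -0.03])
([0.0094, -0.0623, -0.0004], [-0.02, -0.0, -37.63])
```

View pics/s2.png

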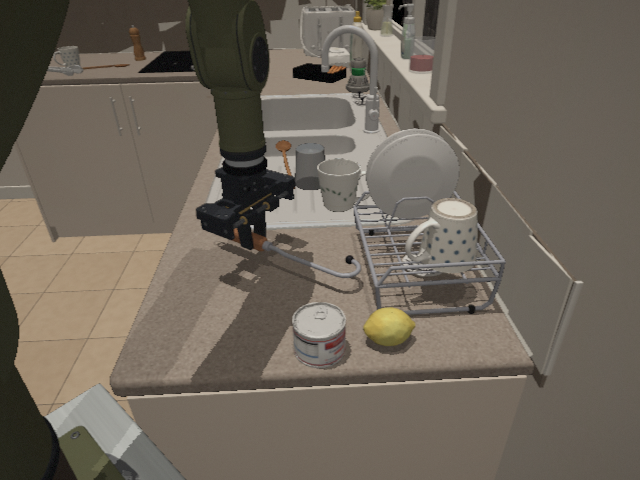

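Call:
carry_out:
  commands:
    - [0.002,-0.015,0,0,0,0]
    - [0.004,-0.03,0,0,0,0]
    - [0.007,-0.045,0,0,0,0]
    - [0.009,-0.06,0,0,0,-4]
    - [0.009,-0.062,0,0,0,-9]
    - [0.009,-0.062,0,0,0,-14]
    - [0.009,-0.062,0,0,0,-19]
    - [0.009,-0.062,0,0,0,-24]
    - [0.009,-0.062,0,0,0,-29]
    - [0.009,-0.062,0,0,0,-34]
    - [0.009,-0.062,0,0,0,-37.6]
    - [0.009,-0.062,0,0,0,-37.6]

```text
clock: 6.7
tool_pos: [0.4206, 0.2197, 0.0347]
eef_rot: [0.37, 0.929, 0.0, 0.0]
contact_force: [0.3, 0.9, -1.3]
opening: 0.249
```

```bash
python3 - <<'E'
from h import *
s=r.get_state();print(s['clock'],s['tool_pos'],s['eef_rot'],s['contact_force'],s['opening'],s['q'])
look('top','t3',['hook_bend','strainer','rack'])
look('scene','s3',['hook','hook_bend','strainer'])
print(rel(.397,.193,.035,46.6)); print(rel(.521,.0765,.035,46.6))
a=cv2.imread('pics/t3.png')[100:310,200:480];cv2.imwrite('pics/z3.png',cv2.resize(a,None,fx=2.8,fy=2.8,interpolation=cv2.INTER_CUBIC))
E
```

```text
6.7 [0.42061603 0.21969454 0.03469872] [3.69863058e-01 9.29086275e-01 1.12980180e-04 7.72683047e-06] [ 0.30768345  0.94423739 -1.28737977] 0.24890967170402925 [-0.55560022  0.88385508 -0.03734583  2.15040703  0.26197248  0.11124464
 -0.02663753]
top hook_bend [([0.581, 0.097, 0.037], 0.63)]
top strainer [([0.672, -0.029, -0.001], 0.63), ([0.752, 0.221, 0.002], 0.35)]
top rack [([0.655, -0.02, 0.002], 0.96)]
scene hook [([0.398, 0.243, 0.028], 0.79)]
scene hook_bend [([0.578, 0.103, 0.032], 0.85)]
scene strainer [([0.672, -0.036, -0.002], 0.49), ([0.397, 0.246, 0.03], 0.4)]
([-0.0013, -0.0356, -0.0003], [0.01, 0.0, -0.05])
([-0.1714, -0.0349, -0.0003], [0.01, 0.0, -0.05])
```

View pics/z3.png

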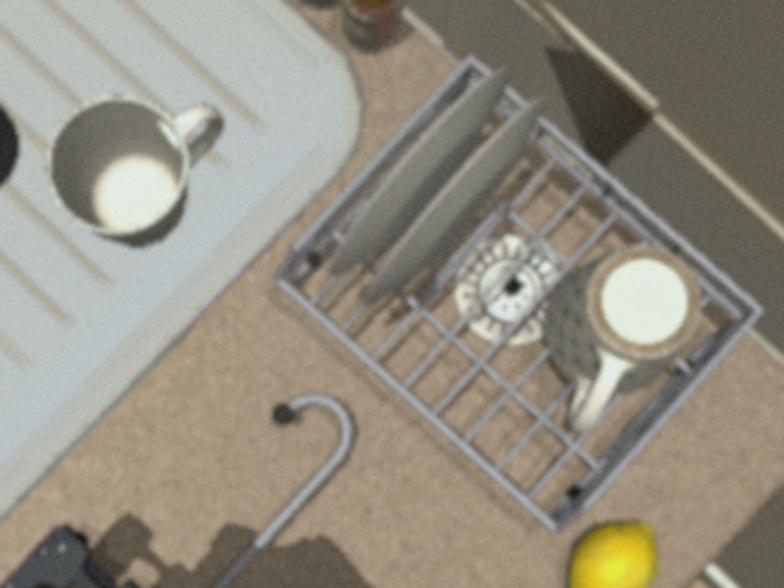

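View pics/s3.png

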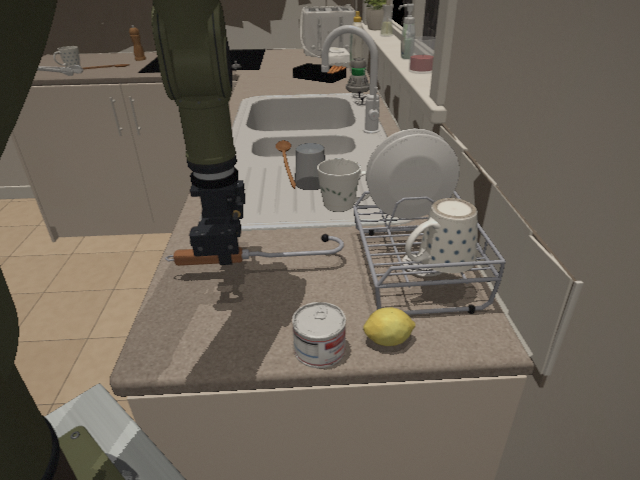

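```bash
cat >> h.py <<'E'
def tri(obs):
    A=[];b=[]
    for p,u,v in obs:
        d=p['extrinsics'][:3,:3]@np.linalg.inv(p['intrinsics'])@np.array([u,v,1.]);d/=np.linalg.norm(d);M=np.eye(3)-np.outer(d,d);A.append(M);b.append(M@p['extrinsics'][:3,3])
    X=np.linalg.lstsq(np.vstack(A),np.hstack(b),rcond=None)[0];return X,[proj(p,X)-[u,v] for p,u,v in obs]
def dark(p,u,v,w=9):
    g=p['img'][v-w:v+w+1,u-w:u+w+1].max(2).astype(float);m=g<g.min()+25;n,l,st,c=cv2.connectedComponentsWithStats(m.astype(np.uint8));i=1+np.argmax(st[1:,4]);return c[i][0]+u-w,c[i][1]+v-w,st[i,4]
E
python3 - <<'E'
from h import *
t=r.snapshot('top');s=r.snapshot('scene')
a=dark(t,301,247);b=dark(s,325,238);print(a,b);print(tri([(t,*a[:2]),(s,*b[:2])]))
k=dark(t,383,202,5);print(k,ray(t,*k[:2],.022))
cv2.imwrite('pics/z4.png',cv2.resize(s['img'][180:330,300:500],None,fx=4,fy=4,interpolation=cv2.INTER_CUBIC))
E
```

```text
(np.float64(300.8), np.float64(247.65714285714284), np.int32(35)) (np.float64(324.62068965517244), np.float64(238.20689655172413), np.int32(29))
(array([0.58271962, 0.13138178, 0.0329786 ]), [array([-0.33473164,  0.33554725]), array([ 0.48691097, -0.0308884 ])])
(np.float64(382.6666666666667), np.float64(201.88888888888889), np.int32(9)) [ 0.67173849 -0.03245579  0.022     ]
```

View pics/z4.png

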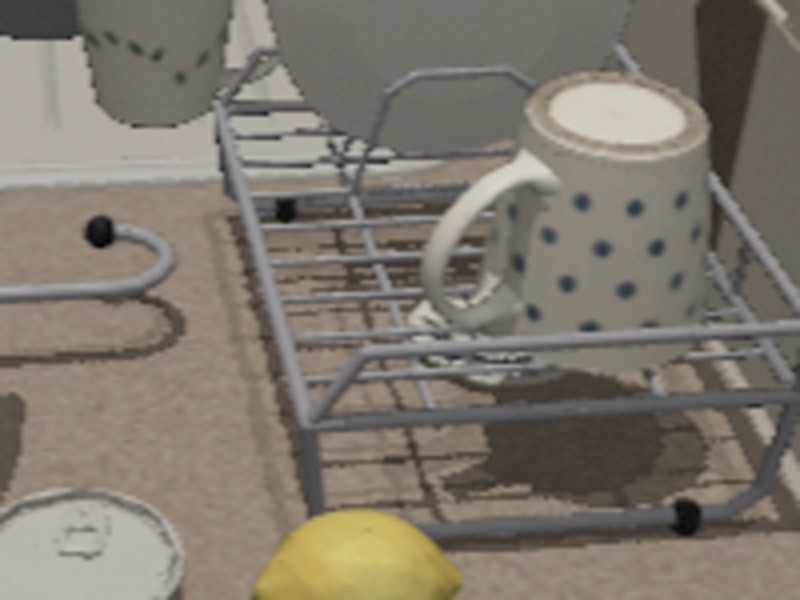

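Call:
carry_out:
  commands:
    - [0,-0.012,-0.004,0,0,0]
    - [0,-0.024,-0.004,0,0,0]
    - [0,-0.035,-0.004,0,0,0]
    - [-0.01,-0.035,-0.004,0,0,0]
    - [-0.02,-0.035,-0.004,0,0,0]
    - [-0.03,-0.035,-0.004,0,0,0]
    - [-0.04,-0.035,-0.004,0,0,0]
    - [-0.05,-0.035,-0.004,0,0,0]
    - [-0.05,-0.035,-0.004,0,0,0]

```text
clock: 8.1
tool_pos: [0.4343, 0.1583, 0.0388]
eef_rot: [0.372, 0.928, 0.0, 0.001]
contact_force: [-0.5, -0.2, -1.2]
opening: 0.244
```

```bash
python3 - <<'E'
from h import *
s0=r.get_state();print(s0['clock'],s0['tool_pos'],s0['contact_force'])
t=r.snapshot('top');s=r.snapshot('scene')
cv2.imwrite('pics/z5.png',np.hstack([cv2.resize(s['img'][200:320,300:430],None,fx=3,fy=3,interpolation=cv2.INTER_CUBIC),cv2.resize(t['img'][170:290,300:430],None,fx=3,fy=3,interpolation=cv2.INTER_CUBIC)]))
print(rel(.521,.0765,.039,46.6))
E
```

```text
8.1 [0.43432025 0.1583405  0.03875282] [-0.47546869 -0.19676432 -1.21702634]
([-0.1213, 0.0002, -0.0004], [0.02, -0.03, -0.08])
```

View pics/z5.png

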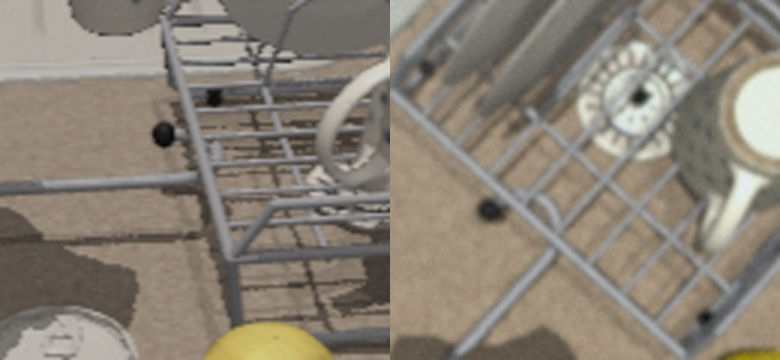

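Call:
carry_out:
  commands:
    - [-0.011,0,0,0,0,0]
    - [-0.022,0,0,0,0,0]
    - [-0.033,0,0,0,0,0]
    - [-0.044,0,0,0,0,0]
    - [-0.055,0,0,0,0,0]
    - [-0.066,0,0,0,0,0]
    - [-0.077,0,0,0,0,0]
    - [-0.088,0,0,0,0,0]
    - [-0.099,0,0,0,0,0]
    - [-0.11,0,0,0,0,0]
    - [-0.121,0,0,0,0,0]
    - [-0.121,0,0,0,0,0]

```text
clock: 9.4
tool_pos: [0.5221, 0.0748, 0.0387]
eef_rot: [0.371, 0.928, -0.0, 0.001]
contact_force: [-0.0, -0.3, -1.0]
opening: 0.244
```

```bash
python3 - <<'E'
from h import *
s0=r.get_state();print(s0['clock'],s0['tool_pos'],s0['contact_force'],s0['opening'])
t=look('top','t6',['strainer','hook_bend']);s=r.snapshot('scene')
cv2.imwrite('pics/z6.png',np.hstack([cv2.resize(s['img'][190:310,340:470],None,fx=3,fy=3,interpolation=cv2.INTER_CUBIC),cv2.resize(t['img'][150:270,320:450],None,fx=3,fy=3,interpolation=cv2.INTER_CUBIC)]))
E
```

```text
9.4 [0.52206842 0.07477908 0.03865162] [-0.01895884 -0.26281552 -1.0149862 ] 0.2444362158657568
top strainer [([0.67, -0.031, -0.001], 0.62)]
top hook_bend [([0.681, -0.046, 0.04], 0.77), ([0.39, -0.026, -0.001], 0.19)]
```

View pics/z6.png

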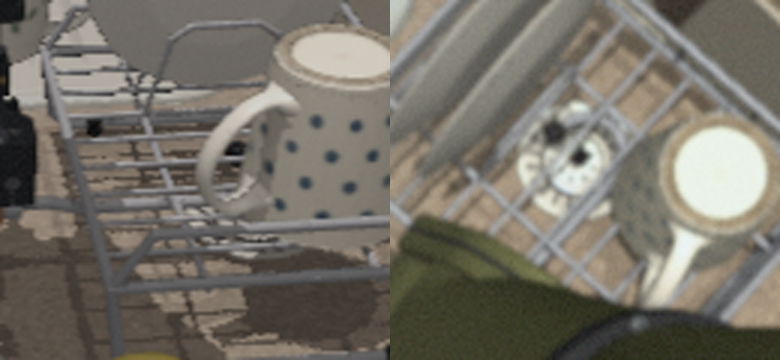

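Call:
carry_out:
  commands:
    - [0,0,0.006,0,0,0]
    - [0,0,0.012,0,0,0]
    - [0,0,0.018,0,0,0]
    - [0,0,0.0225,0,0,0]
    - [0,0,0.0225,0,0,0]

```text
clock: 10.1
tool_pos: [0.5201, 0.0767, 0.0154]
eef_rot: [0.37, 0.929, -0.0, -0.001]
contact_force: [-0.9, 0.3, -0.3]
opening: 0.245
```

Call:
carry_out:
  commands:
    - [0.006,0,0,0,0,0]
    - [0.012,0,0,0,0,0]
    - [0.018,0,0,0,0,0]
    - [0.024,0,0,0,0,0]
    - [0.03,0,0,0,0,0]
    - [0.036,0,0,0,0,0]
    - [0.042,0,0,0,0,0]
    - [0.048,0,0,0,0,0]
    - [0.054,0,0,0,0,0]
    - [0.06,0,0,0,0,0]
    - [0.06,0,0,0,0,0]

```text
clock: 11.2
tool_pos: [0.4762, 0.119, 0.0162]
eef_rot: [0.369, 0.929, 0.0, -0.0]
contact_force: [-0.5, 0.6, -1.2]
opening: 0.25
```

```bash
python3 - <<'E'
from h import *
s0=r.get_state();print(s0['clock'],s0['tool_pos'],s0['contact_force'],s0['opening'])
t=look('top','t7',['strainer','hook_bend']);s=look('scene','s7',['strainer','hook_bend'])
cv2.imwrite('pics/z7.png',np.hstack([cv2.resize(s['img'][190:310,320:450],None,fx=3,fy=3,interpolation=cv2.INTER_CUBIC),cv2.resize(t['img'][170:290,300:430],None,fx=3,fy=3,interpolation=cv2.INTER_CUBIC)]))
E
```

```text
11.2 [0.47620505 0.11898346 0.01621323] [-0.46427608  0.55794652 -1.22376522] 0.24966297407830032
top strainer [([0.633, 0.004, -0.001], 0.91)]
top hook_bend [([0.638, -0.002, 0.017], 0.68)]
scene strainer [([0.634, -0.002, -0.002], 0.57)]
scene hook_bend [([0.635, 0.0, 0.013], 0.6), ([0.637, 0.215, 0.004], 0.5)]
```

View pics/z7.png

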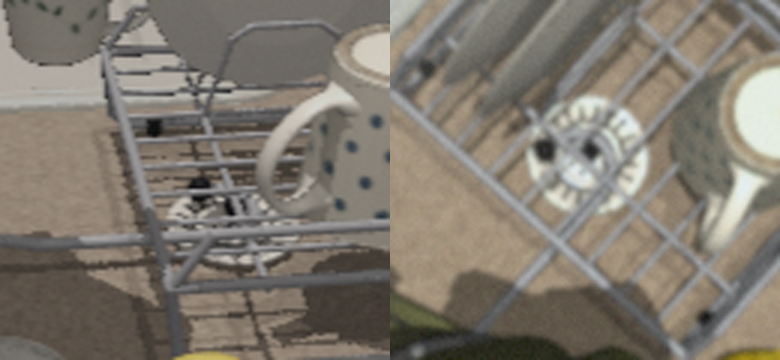

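Call:
carry_out:
  commands:
    - [0.007,0,0,0,0,0]
    - [0.014,0,0,0,0,0]
    - [0.021,0,0,0,0,0]
    - [0.028,0,0,0,0,0]
    - [0.035,0,0,0,0,0]
    - [0.042,0,0,0,0,0]
    - [0.049,0,0,0,0,0]
    - [0.056,0,0,0,0,0]
    - [0.063,0,0,0,0,0]
    - [0.07,0,0,0,0,0]
    - [0.077,0,0,0,0,0]
    - [0.084,0,0,0,0,0]

```text
clock: 12.7
tool_pos: [0.4177, 0.1739, 0.0162]
eef_rot: [0.37, 0.929, -0.0, 0.0]
contact_force: [0.3, -0.6, -1.3]
opening: 0.25
```

```bash
python3 - <<'E'
from h import *
s0=r.get_state();print(s0['clock'],s0['tool_pos'],s0['contact_force'],s0['opening'])
t=look('top','t8',['strainer','hook_bend']);s=look('scene','s8',['strainer','hook_bend'])
c=np.array([.653,-.02]);a=np.radians(-43.4);Rt=np.array([[np.cos(a),np.sin(a)],[-np.sin(a),np.cos(a)]])
for u,v in [(0,190),(140,322),(270,435)]:
    X=ray(t,u,v,0);print(X[:2].round(3),(Rt@(X[:2]-c)).round(3))
E
```

```text
12.7 [0.41772325 0.17394402 0.01623187] [ 0.27516798 -0.62503738 -1.32630663] 0.25037082014749024
top strainer [([0.574, 0.063, -0.001], 0.88)]
top hook_bend [([0.577, 0.053, 0.017], 0.88)]
scene strainer [([0.578, 0.055, 0.0], 0.62)]
scene hook_bend [([0.576, 0.057, 0.013], 0.77)]
[0.719 0.744] [-0.477  0.6  ]
[0.445 0.454] [-0.477  0.202]
[0.223 0.199] [-0.463 -0.137]
```

View pics/t8.png

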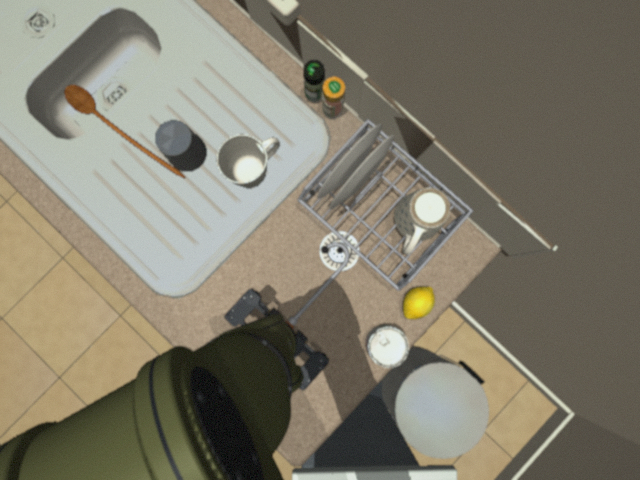

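Call:
carry_out:
  commands:
    - [0.007,0,0,0,0,0]
    - [0.014,0,0,0,0,0]
    - [0.021,0,0,0,0,0]
    - [0.028,0,0,0,0,0]
    - [0.035,0,0,0,0,0]
    - [0.042,0,0,0,0,0]
    - [0.049,0,0,0,0,0]
    - [0.056,0,0,0,0,0]
    - [0.06,0,0,0,0,0]
    - [0.06,0,0,0,0,0]

```text
clock: 14.0
tool_pos: [0.374, 0.2154, 0.0162]
eef_rot: [0.37, 0.929, -0.0, -0.0]
contact_force: [0.2, 0.1, -1.4]
opening: 0.243
```

Call:
carry_out:
  commands:
    - [-0.003,0,0,0,0,0]
    - [-0.006,0,0,0,0,0]
    - [-0.006,0,0,0,0,0]
    - [-0.006,0,-0.006,0,0,0]
    - [-0.006,0,-0.014,0,0,0]
    - [-0.006,0,-0.022,0,0,0]
    - [-0.006,0,-0.03,0,0,0]
    - [-0.006,0,-0.038,0,0,0]
    - [-0.006,0,-0.045,0,0,0]
    - [-0.006,0,-0.045,0,0,0]

```text
clock: 15.0
tool_pos: [0.3793, 0.2107, 0.0618]
eef_rot: [0.371, 0.929, 0.0, 0.0]
contact_force: [0.4, -0.3, -0.5]
opening: 0.248
```

```bash
python3 - <<'E'
from h import *
s0=r.get_state();print(s0['clock'],s0['tool_pos'],s0['contact_force'],s0['opening'],s0['q'])
t=look('top','t9',['strainer','hook_bend']);s=look('scene','s9',['strainer','hook_bend'])
print(rel(.43,.25,.06,-5))
E
```

```text
15.0 [0.37932544 0.21072731 0.06181221] [ 0.44572976 -0.33705599 -0.54452801] 0.24774158883799566 [-0.44713394  0.82247336 -0.2685702   2.25757601  1.19367598  0.21076828
 -1.00629384]
top strainer [([0.53, 0.1, -0.001], 0.57), ([0.539, 0.09, 0.066], 0.26)]
top hook_bend [([0.538, 0.092, 0.063], 0.6), ([0.39, -0.021, -0.003], 0.56)]
scene strainer [([0.534, 0.093, -0.002], 0.8)]
scene hook_bend [([0.536, 0.091, 0.06], 0.91)]
([-0.0101, 0.0637, 0.0008], [-0.03, 0.05, 51.58])
```

View pics/s9.png

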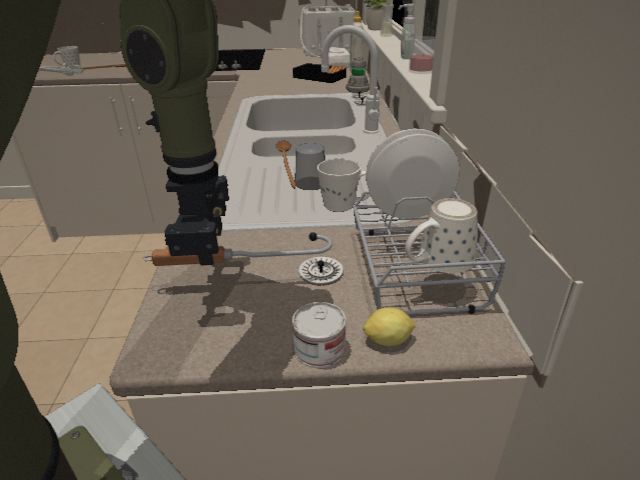

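Call:
carry_out:
  commands:
    - [-0.003,0.02,0,0,0,0]
    - [-0.006,0.04,0,0,0,2]
    - [-0.01,0.064,0,0,0,6]
    - [-0.01,0.064,0,0,0,11]
    - [-0.01,0.064,0,0,0,17]
    - [-0.01,0.064,0,0,0,23]
    - [-0.01,0.064,0,0,0,29]
    - [-0.01,0.064,0,0,0,35]
    - [-0.01,0.064,0,0,0,41]
    - [-0.01,0.064,0,0,0,47]
    - [-0.01,0.064,0,0,0,51.5]
    - [-0.01,0.064,0,0,0,51.5]

```text
clock: 16.5
tool_pos: [0.43, 0.2503, 0.0609]
eef_rot: [0.737, 0.676, -0.0, 0.0]
contact_force: [-0.5, 0.4, -2.5]
opening: 0.245
```

```bash
python3 - <<'E'
from h import *
s0=r.get_state();print(s0['clock'],s0['tool_pos'],s0['contact_force'],s0['opening'],s0['q'])
s=look('scene','s10',['strainer','hook_bend','hook'])
print(rel(.43,.25,.0055,-5))
E
```

```text
16.5 [0.42995241 0.25031675 0.06086802] [-0.51077562  0.44267929 -2.53122295] 0.2452323327387486 [-0.4654064   0.8451276  -0.25453184  2.07122774  0.6769647   0.30705405
 -1.37596219]
scene strainer [([0.532, 0.092, 0.0], 0.62)]
scene hook_bend [([0.438, 0.052, 0.061], 0.84)]
scene hook [([0.431, 0.284, 0.053], 0.83)]
([-0.0003, -0.0001, 0.0555], [-0.0, 0.03, 0.16])
```

View pics/s10.png

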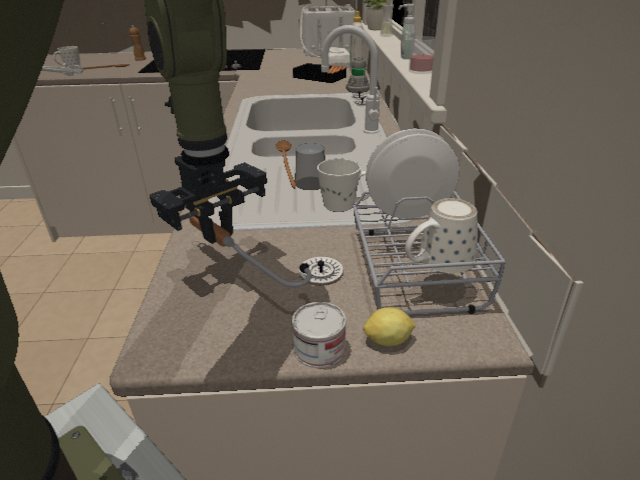

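Call:
carry_out:
  commands:
    - [0,0,0.01,0,0,0]
    - [0,0,0.02,0,0,0]
    - [0,0,0.03,0,0,0]
    - [0,0,0.04,0,0,0]
    - [0,0,0.048,0,0,0]
    - [0,0,0.053,0,0,0]
    - [0,0,0.0555,0,0,0]
    - [0,0,0.0555,0,0,0]

```text
clock: 17.5
tool_pos: [0.4299, 0.2503, 0.0064]
eef_rot: [0.737, 0.676, -0.0, 0.0]
contact_force: [-2.6, -0.7, 8.1]
opening: 0.247
```

Call:
carry_out:
  commands:
    - [0,0,0,0,0,0]
    - [0,0,0,0,0,0]
    - [0,0,0,0,0,0]
    - [0,0,0,0,0,0]
    - [0,0,0,0,0,0]
    - [0,0,0,0,0,0]
  fingers: 0

```text
clock: 18.1
tool_pos: [0.4302, 0.2503, 0.0056]
eef_rot: [0.737, 0.676, -0.0, 0.0]
contact_force: [0.1, -0.3, 0.1]
opening: 0.768
```

Call:
carry_out:
  commands:
    - [0,0,-0.01,0,0,0]
    - [0,0,-0.025,0,0,0]
    - [0,0,-0.045,0,0,0]
    - [0,0,-0.065,0,0,0]
    - [0,0,-0.085,0,0,0]
    - [0,0,-0.1,0,0,0]
    - [0,0,-0.1,0,0,0]

```text
clock: 18.8
tool_pos: [0.4312, 0.2509, 0.1078]
eef_rot: [0.737, 0.676, 0.002, 0.0]
contact_force: [0.1, -0.7, -1.4]
opening: 1.001
```

```bash
python3 - <<'E'
from h import *
s0=r.get_state();print(s0['clock'],s0['tool_pos'],s0['contact_force'],s0['opening'],s0['q'])
t=look('top','t11',['strainer','hook_bend','hook']);s=look('scene','s11',['strainer','hook_bend','hook'])
print(rel(.533,.096,.105,46.6))
E
```

```text
18.8 [0.43119257 0.25088125 0.10784517] [ 0.13601634 -0.72531479 -1.35056914] 1.0011090258235231 [-0.40091363  0.76421851 -0.35663594  2.05057196  0.62205018  0.42836976
 -1.32731182]
top strainer [([0.532, 0.1, -0.002], 0.72)]
top hook_bend []
top hook []
scene strainer [([0.532, 0.097, -0.002], 0.8)]
scene hook_bend [([0.439, 0.056, 0.006], 0.64), ([0.472, -0.091, 0.002], 0.55)]
scene hook [([0.435, 0.282, -0.003], 0.66)]
([-0.1448, 0.116, 0.0002], [-0.07, 0.05, -51.51])
```

View pics/s11.png

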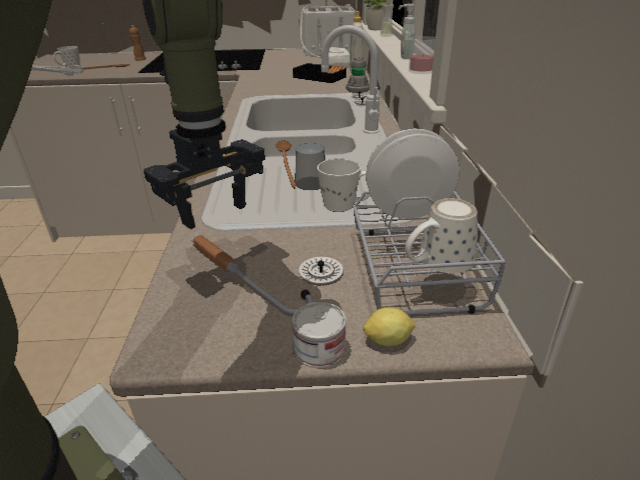

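View pics/t11.png

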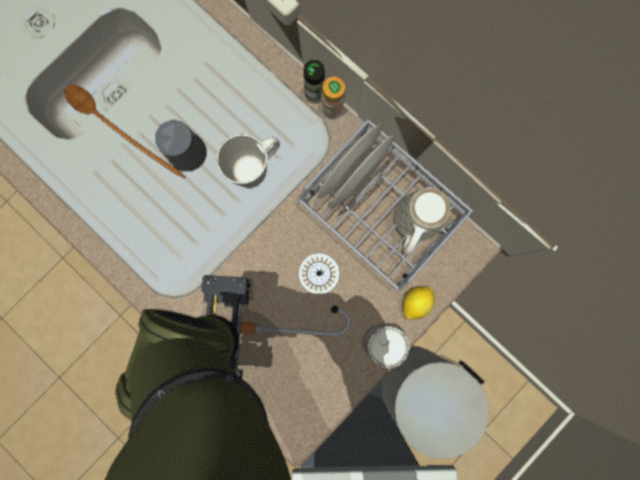

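```bash
python3 - <<'E'
from h import *
t=r.snapshot('top');s=r.snapshot('scene')
a=dark(t,319,272,6);b=dark(s,321,264,5);print(a,b);print(tri([(t,*a[:2]),(s,*b[:2])]))
print(ray(t,*a[:2],.024),ray(s,*b[:2],.018))
E
```

```text
(np.float64(319.0), np.float64(272.7142857142857), np.int32(7)) (np.float64(320.42857142857144), np.float64(265.2857142857143), np.int32(21))
(array([0.53390719, 0.09752831, 0.01286607]), [array([-0.49125379,  0.50147887]), array([ 0.76864451, -0.04583562])])
[0.5344179  0.09653638 0.024     ] [0.52769046 0.09360603 0.018     ]
```

Call:
carry_out:
  commands:
    - [-0.018,0.014,0,0,0,-5]
    - [-0.036,0.029,0,0,0,-11]
    - [-0.054,0.043,0,0,0,-17]
    - [-0.072,0.058,0,0,0,-23]
    - [-0.09,0.072,0,0,0,-29]
    - [-0.108,0.086,0,0,0,-35]
    - [-0.126,0.1,0,0,0,-41]
    - [-0.138,0.11,0,0,0,-47]
    - [-0.145,0.116,0,0,0,-51.5]
    - [-0.145,0.116,0,0,0,-51.5]
    - [-0.145,0.116,0,0,0,-51.5]
  fingers: 110

```text
clock: 20.4
tool_pos: [0.533, 0.0963, 0.1056]
eef_rot: [0.371, 0.929, -0.0, -0.0]
contact_force: [0.0, 1.3, -0.0]
opening: 0.567
```

```bash
python3 - <<'E'
from h import *
s=r.get_state();print(s['clock'],s['tool_pos'],s['eef_rot'],s['opening'])
p=look('wrist','w12',['strainer'])
T=np.eye(4);T[:3,:3]=Ro.from_quat(s['eef_rot']).as_matrix();T[:3,3]=s['tool_pos'];p['extrinsics']=T@p['tool_from_camera']
print(proj(p,[.533,.096,.024]))
look('top','t12',['strainer'])
E
```

```text
20.4 [0.5329632  0.096278   0.10556783] [ 3.70868517e-01  9.28685363e-01 -2.90003447e-05 -1.98819856e-04] 0.567041772986179
wrist strainer [([0.536, 0.1, -0.001], 0.97)]
[321.38209847 249.28627859]
top strainer []
```

View pics/w12.png

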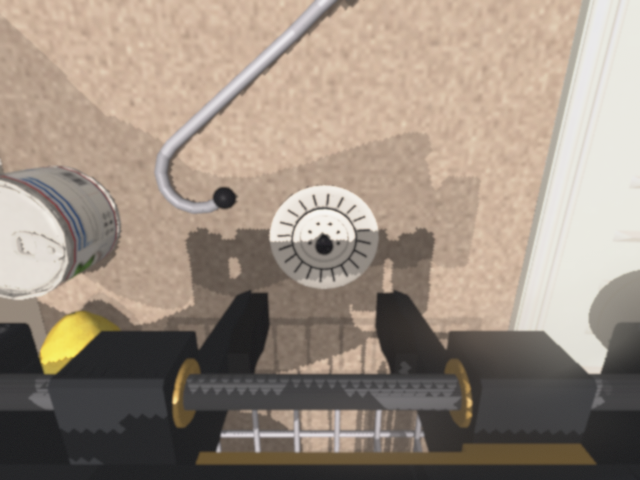

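```bash
python3 - <<'E'
from h import *
s=r.get_state();p=r.snapshot('wrist')
T=np.eye(4);T[:3,:3]=Ro.from_quat(s['eef_rot']).as_matrix();T[:3,3]=s['tool_pos'];p['extrinsics']=T@p['tool_from_camera']
a=dark(p,324,243,14);print(a)
X=ray(p,*a[:2],.019);print(X,ray(p,324,237,.0)); print(rel(X[0],X[1],.0095,46.6))
E
```

```text
(np.float64(323.19607843137254), np.float64(245.36274509803923), np.int32(204))
[0.53315606 0.09817974 0.019     ] [0.53370348 0.09861902 0.        ]
([0.0009, 0.0012, 0.0964], [-0.01, 0.02, 0.02])
```

Call:
carry_out:
  commands:
    - [0.001,0.001,0.02,0,0,0]
    - [0.001,0.001,0.04,0,0,0]
    - [0.001,0.001,0.06,0,0,0]
    - [0.001,0.001,0.078,0,0,0]
    - [0.001,0.001,0.089,0,0,0]
    - [0.001,0.001,0.0955,0,0,0]
    - [0.001,0.001,0.0955,0,0,0]

```text
clock: 21.35
tool_pos: [0.533, 0.0975, 0.0099]
eef_rot: [0.37, 0.929, -0.0, -0.0]
contact_force: [0.5, 0.5, -0.4]
opening: 0.568
```

Call:
carry_out:
  commands:
    - [0,0,0,0,0,0]
    - [0,0,0,0,0,0]
    - [0,0,0,0,0,0]
    - [0,0,0,0,0,0]
    - [0,0,0,0,0,0]
    - [0,0,0,0,0,0]
    - [0,0,0,0,0,0]
    - [0,0,0,0,0,0]
  fingers: 255
  grip_force: 20

```text
clock: 22.15
tool_pos: [0.5334, 0.0973, 0.0105]
eef_rot: [0.37, 0.929, -0.0, 0.0]
contact_force: [-0.2, -0.4, 3.4]
opening: 0.124
```

Call:
carry_out:
  commands:
    - [0,0,-0.005,0,0,0]
    - [0,0,-0.015,0,0,0]
    - [0,0,-0.03,0,0,0]
    - [0,0,-0.045,0,0,0]
    - [0,0,-0.06,0,0,0]
    - [0,0,-0.06,0,0,0]

```text
clock: 22.75
tool_pos: [0.5344, 0.098, 0.0723]
eef_rot: [0.37, 0.929, 0.001, 0.001]
contact_force: [0.7, 0.1, -0.2]
opening: 0.123
```

```bash
python3 - <<'E'
from h import *
s=r.get_state();print(s['clock'],s['tool_pos'],s['eef_rot'],s['opening'],s['contact_force'])
look('wrist','w13',['strainer'])
p=look('scene','s13',['strainer'])
print(rel(.603,.326,.07,46.6))
cv2.imwrite('pics/z13.png',cv2.resize(p['img'][150:320,200:400],None,fx=3.5,fy=3.5))
E
```

```text
22.75 [0.53436864 0.09795244 0.07231265] [0.37004204 0.92901333 0.00111974 0.00136571] 0.1230473831856964 [ 0.71063289  0.14756545 -0.21249987]
wrist strainer [([0.536, 0.098, 0.057], 0.94)]
scene strainer [([0.53, 0.095, 0.057], 0.68)]
([0.1064, 0.2145, -0.0005], [-0.07, 0.0, -0.03])
```

View pics/z13.png

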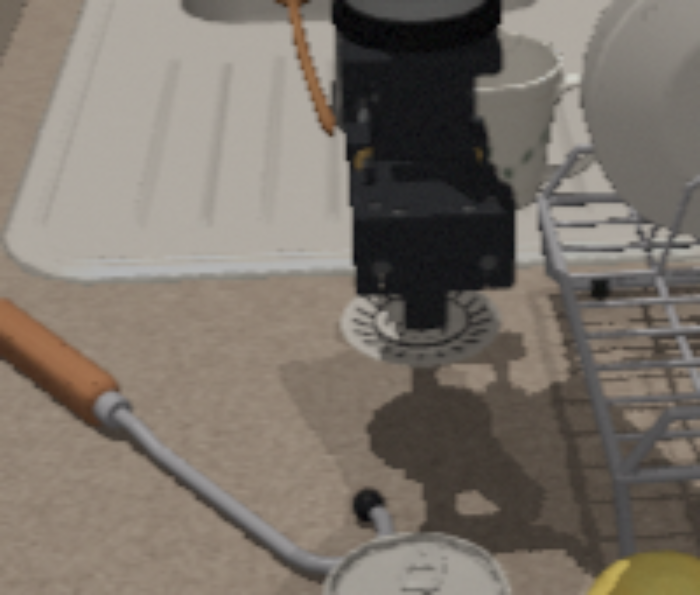

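```bash
python3 - <<'E'
from h import *
t=r.snapshot('top')
a=np.radians(-44.5);ex=np.array([np.cos(a),np.sin(a)]);ey=np.array([-ex[1],ex[0]])
img=cv2.imread('pics/t11.png')
for u,v in [(173,138),(182,152)]: print('cup',ray(t,u,v,.09),ray(t,u,v,0.003))
c=np.array([.59,.335])
th=np.linspace(0,2*np.pi,60)
pts=np.array([proj(t,[*(c+.04*np.array([np.cos(q),np.sin(q)])),.003]) for q in th]).astype(int)
cv2.polylines(img,[pts],True,(0,0,255),1)
cv2.imwrite('pics/z14.png',cv2.resize(img[90:310,80:340],None,fx=2.7,fy=2.7,interpolation=cv2.INTER_CUBIC))
E
```

```text
cup [0.78736387 0.36169095 0.09      ] [0.81816893 0.38995309 0.003     ]
cup [0.76037587 0.34485057 0.09      ] [0.78830556 0.37131849 0.003     ]
```

View pics/z14.png

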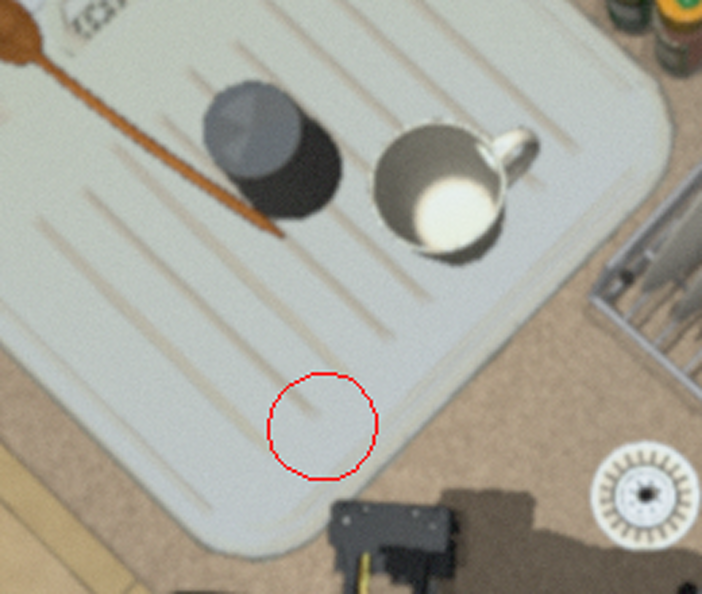

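```bash
python3 - <<'E'
from h import *
print(r.get_state()['tool_pos'],rel(.599,.344,.07,46.6))
E
```

```text
[0.53280464 0.0970861  0.06961834] ([0.1217, 0.2248, -0.0007], [-0.08, -0.01, -0.03])
```

Call:
carry_out:
  commands:
    - [0.008,0.015,0,0,0,0]
    - [0.02,0.037,0,0,0,0]
    - [0.034,0.063,0,0,0,0]
    - [0.048,0.089,0,0,0,0]
    - [0.062,0.115,0,0,0,0]
    - [0.076,0.141,0,0,0,0]
    - [0.09,0.167,0,0,0,0]
    - [0.103,0.19,0,0,0,0]
    - [0.114,0.211,0,0,0,0]
    - [0.122,0.225,0,0,0,0]
    - [0.122,0.225,0,0,0,0]
    - [0.122,0.225,0,0,0,0]

```text
clock: 24.2
tool_pos: [0.5985, 0.3451, 0.0695]
eef_rot: [0.369, 0.929, -0.001, -0.0]
contact_force: [-0.4, -0.4, -1.3]
opening: 0.126
```

```bash
python3 - <<'E'
from h import *
s=r.get_state();print(s['clock'],s['tool_pos'],s['opening'],s['contact_force'])
look('wrist','w15',['strainer']);look('scene','s15',['strainer','hook','tin','lemon','mug'])
print(r.get_state()['tool_pos'])
E
```

```text
24.2 [0.59851581 0.34508702 0.06950195] 0.12616341908741746 [-0.35743199 -0.3602036  -1.33093754]
wrist strainer [([0.598, 0.344, 0.06], 0.81)]
scene strainer [([0.597, 0.341, 0.06], 0.86)]
scene hook [([0.434, 0.286, -0.001], 0.95)]
scene tin [([0.391, -0.029, -0.002], 0.91)]
scene lemon [([0.47, -0.092, -0.0], 0.66)]
scene mug [([0.753, 0.225, 0.001], 0.94)]
[0.59950894 0.34403124 0.07024342]
```

View pics/w15.png

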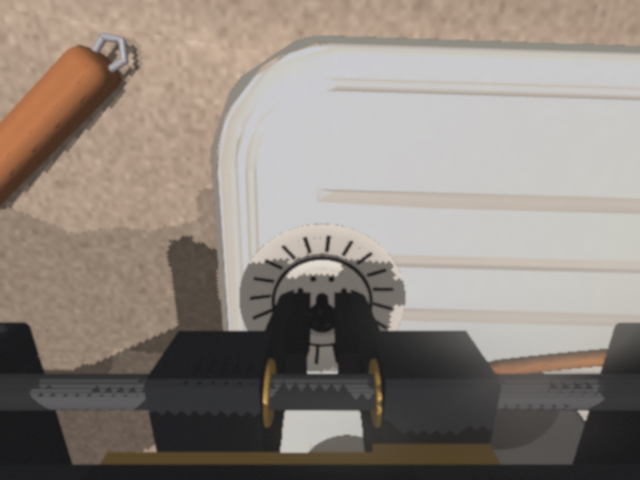

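View pics/s15.png

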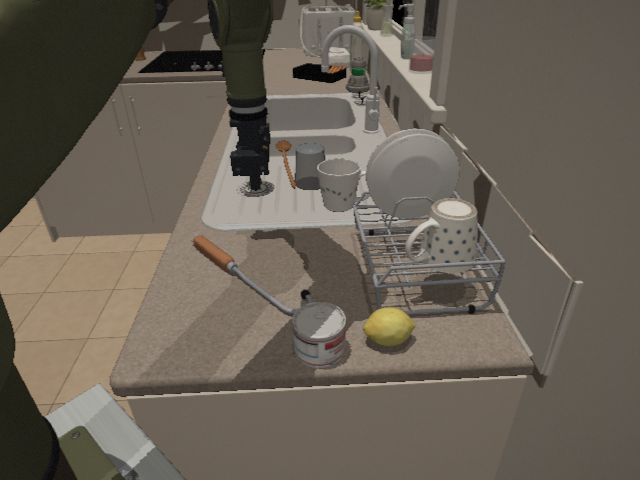

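Positioned over the board; lower by 56 mm, release, retreat.

Call:
carry_out:
  commands:
    - [0,0,0.015,0,0,0]
    - [0,0,0.03,0,0,0]
    - [0,0,0.042,0,0,0]
    - [0,0,0.049,0,0,0]
    - [0,0,0.053,0,0,0]
    - [0,0,0.056,0,0,0]
    - [0,0,0.056,0,0,0]

```text
clock: 25.3
tool_pos: [0.5995, 0.3449, 0.0143]
eef_rot: [0.37, 0.929, 0.0, 0.0]
contact_force: [0.4, -0.1, 0.7]
opening: 0.123
```

Call:
carry_out:
  commands:
    - [0,0,0,0,0,0]
    - [0,0,0,0,0,0]
    - [0,0,0,0,0,0]
    - [0,0,0,0,0,0]
    - [0,0,0,0,0,0]
  fingers: 130

```text
clock: 25.8
tool_pos: [0.5994, 0.3447, 0.0143]
eef_rot: [0.37, 0.929, -0.0, 0.0]
contact_force: [0.8, 0.5, 1.1]
opening: 0.486
```

Call:
carry_out:
  commands:
    - [0,0,-0.008,0,0,0]
    - [0,0,-0.02,0,0,0]
    - [0,0,-0.04,0,0,0]
    - [0,0,-0.065,0,0,0]
    - [0,0,-0.09,0,0,0]
    - [0,0,-0.12,0,0,0]
    - [0.03,0,-0.14,0,0,0]
    - [0.06,0,-0.15,0,0,0]
    - [0.06,0,-0.15,0,0,0]
    - [0.06,0,-0.15,0,0,0]

```text
clock: 26.8
tool_pos: [0.5557, 0.3867, 0.166]
eef_rot: [0.369, 0.929, 0.001, 0.001]
contact_force: [-0.2, 0.3, -1.0]
opening: 0.483
```

```bash
python3 - <<'E'
from h import *
s=r.get_state();print(s['clock'],s['tool_pos'],s['opening'],s['contact_force'])
T=np.eye(4);T[:3,:3]=Ro.from_quat(s['eef_rot']).as_matrix();T[:3,3]=s['tool_pos']
look('wrist','w16',['strainer']);look('scene','s16',['strainer','hook','tin','lemon','mug']);look('top','t16',['strainer','tin','lemon','mug'])
E
```

```text
26.8 [0.55569727 0.38671276 0.16602968] 0.482662571963041 [-0.19822724  0.28159653 -0.97709196]
wrist strainer []
scene strainer [([0.598, 0.344, 0.0], 0.67), ([0.654, -0.021, 0.002], 0.19)]
scene hook [([0.431, 0.285, -0.0], 0.81)]
scene tin [([0.391, -0.03, -0.001], 0.9)]
scene lemon [([0.472, -0.093, -0.004], 0.74)]
scene mug [([0.751, 0.224, -0.0], 0.91)]
top strainer [([0.597, 0.348, 0.002], 0.73)]
top tin [([0.393, -0.023, -0.003], 0.68)]
top lemon [([0.474, -0.094, 0.002], 0.95)]
top mug [([0.752, 0.219, 0.001], 0.72)]
```

View pics/w16.png

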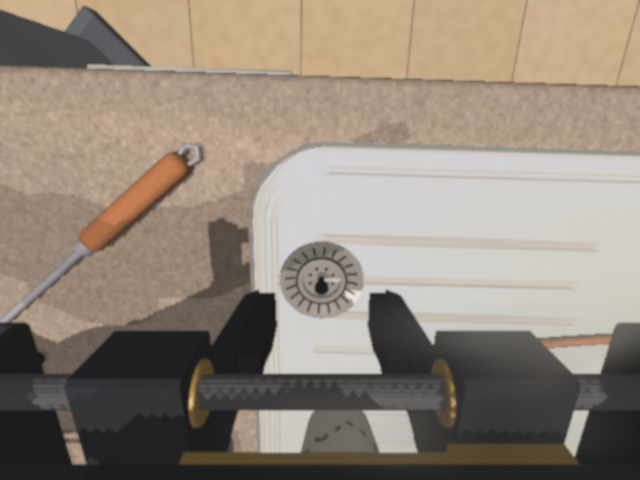

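View pics/s16.png

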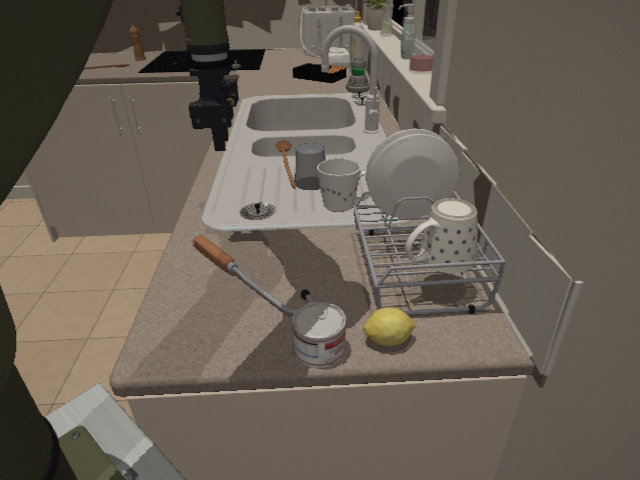

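```bash
python3 -c "
from plant import r
print(r.finish_job());print(r.get_state()['clock'])"
```

```text
the job is handed in; nothing more can be done
None
the job is handed in; nothing more can be done
```

The job is done and handed in at about 27 s of the 58 s allowed. The hand-in gave no verdict.

**What I did:** I gripped the hook by its handle, dropped its bend over the knob under the rack and drew the strainer out. The knob ended about 70 mm in front of the rack's front edge. I then laid the hook flat on the worktop, lifted the strainer by its knob and set it on the draining board.

**What the last checks showed:**
- **Strainer:** it looks flat and knob up, at world x 0.598, y 0.346. From the wrist picture its centre is about 65 mm in from the board's near edge and about 110 mm toward the front from mid-edge. The underside height came from the trained networks only and read 0 to 2 mm in world z, against a board surface at 3 mm.
- **Hook:** it lies flat, with the handle's underside at a height of about 0.
- **Bystanders:** the lemon, tin and mug are within about 5 mm of where they started, which is the measuring error.
- **Forces and robot:** the tool force readings stayed below about 10 N, and I saw no sign of contact with the rack. The gripper ended clear of everything.

**Checks that disagreed or could not be made:**
- In its last picture the wrist camera's network did not report the strainer, though it is plainly visible there. The scene and top cameras agreed on its position to about 4 mm.
- The networks do not know the board's edge point, so I measured the edge from the pictures.
- The hook's tip measured about 5 mm lower than expected while held, so I raised the hook 4 mm before going under the rack.

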